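# Set an outboard propeller up on the checking stand

### The arm

A 6-joint arm with a two-finger parallel gripper is mounted at the origin on the work surface. World frame = base frame: x ahead of the robot, y to its left, z up, the work surface at z = 0. Lengths are in mm, angles in rad, forces in N, time in s.
With the tool pointing down it reaches from about 350 to 875 mm from the base axis. Payload 4.2 kg.
Tool frame: the origin (TCP) lies on the mounting face of the last link; the fingertips stand 173 mm ahead of it and the grasp point (between the pads) lies 155 mm ahead of it; z points along the fingers, y is the direction in which the jaws open and shut (so a half turn about z gives the same grasp; the last joint's range is limited). The gripper opens to 85 mm and grips with 20 to 120 N. Pads are 22 mm wide; open, the fingers measure 114 mm over their backs; the gripper's body (76 mm by 85 mm) begins 54 mm behind the grasp point. The pads swing forward as they close: fully open they stand 13 mm farther back than shut.
Start: joints at [-1.076, 0.385, 0.008, 0, -1.194, -0.259], TCP at [146.031, -607.68, 404.712] pointing down, gripper open.
Joint ranges: [-3.14, 3.14], [-1.21, 2.06], [-1.07, 1.41], [-3.16, 2.05], [-2.99, -0.16], [-3.1, 3.1]. Speed limits (rad/s): [2.79, 2.79, 3.14, 3.14, 3.14, 3.14].

### API

Orientations are given as a unit quaternion [x, y, z, w].
In Python, from bench import arm gives the robot as it stands.
- The arm moves only by the shell command python3 -m jog 'ROWS' [OPENING]. ROWS is JSON, a list that holds one entry, the list of rows, each a list of 4 numbers: the shift along the tool's x, y, z in mm, then the turn about the tool's z in degrees. In form: [[[x, y, z, spin], ...]]. A call has exactly 5 rows; each row is the pose to reach, as a shift and turn from the pose measured when the call began, along the tool's axes at that moment; what a row does not reach only later rows make up. A row lasts 1/8 s, in which the tool goes at most 62.5 mm and 10.7 degrees, less where a joint would pass 70% of its speed; a pose out of reach is approached as far as the arm can. A call with a gripper value outside its range is refused whole. OPENING is the finger opening in mm, from 0 to 85.4, set as the call begins (- or left out, the last holds). The fingers move at their own pace and stop on an object; the grip force is fixed at half the most. Time passes only in rows, so rows that repeat a pose let the fingers close, or fill a call up. It gives the time, the measured TCP pose, the force and the opening at its end, in the units of the state.
- arm.read_state(): the state, without advancing time (a new reading comes with each control period).
- arm.get_image(name): name is "side" or "top"; returns (picture, depth): 384x512x3 uint8, blue, green, red; 384x512 float32, mm along the optical axis (not along the pixel's ray), 0 where there is no reading.
- arm.camera_params(name): a dict with "mtx" (3x3 intrinsics, pixels), "R" (3x3) and "t" (3): a world point X has camera coordinates R X + t. Camera axes: x right, y down, z forward; pixel columns grow to the right and rows downward; lengths in mm; the calibration is good to about 2 mm. A picture is of the moment at which its call begins. camera_params takes no time and is no camera call.
- arm.job_done(): hands the job in, once; it reports no verdict.
The state is a dict: "clock": time; "joints": joint angles; "joint_vel": joint speeds; "joint_efforts": joint torques, N m; "position": TCP position; "ee_rot": TCP orientation; "contact_force": force on the tool from outside, world axes, zero at the start; "wrist_torque": the same for the moment, N m; "gripper_width": finger opening in mm.
Only numpy, scipy, OpenCV 4.12 (cv2) and the standard library are available. Lean on these libraries where they do the work, as an engineer would, in place of code of your own. Each camera call takes 0.05 s, during which the arm holds its last target.

### The job

With a fingertip, push a blade of the black propeller round on its stand until the blade with the orange dot stands in line with the yellow pointer. Then push the blue gauge arm round with a fingertip as far as its stop, so that the gauge's stylus stands over the middle of the orange dot. Push gently, grip or lift nothing, and leave the other things on the bench where they are.

Things in the scene. Friction and masses are not known exactly. Their poses are not given: they have to be found in the camera images.
- stand: grey checking stand fixed to the bench, base plate 200 mm (its x) by 380 mm (its y, from -125 to +255), 18 mm thick. Origin: on the table top directly under the vertical spindle about which the propeller turns; z up. The gauge post, 26 mm thick, rises at y = 215 mm
- pointer_tip (a point): tip of the yellow pointer, on the stand's +y axis, 132 mm from the spindle, 60 mm above the table. The pointer is a fixed cone, 24 mm thick at its root, lying level from y = 172 mm to this tip, and points at the spindle
- propeller (a joint): turn of the black three-bladed propeller about the spindle, rad, counter-clockwise from above; 0 (or 2 pi) = the blade with the orange dot is in line with the yellow pointer; it starts anywhere, at least 0.7 rad off on either side. It turns freely both ways without a stop and stays where it is left; stiff by about 0.12 N m (1.5 N at 85 mm from the spindle)
- mark (a point): centre of the orange dot, 30 mm across, on top of one propeller blade, 85 mm from the spindle, 63 mm above the table, on the blade's middle line. The other two blades are alike but without a dot, 120 degrees either way
- hub_top (a point): top of the brass nut (24 mm thick) on the propeller's axis, 94 mm above the table; the hub, 64 mm thick, ends at 84 mm. Blades: round ears 80 mm across, 5 mm thick, centred 75 mm from the axis at 60 mm height, reaching out to 115 mm, pitched 24 degrees about their own radius (edges between 42 and 78 mm height). At 85 mm radius the gap between neighbours is about 100 mm
- gauge_arm (a joint): turn of the blue gauge arm about its upright post, rad, clockwise from above; 0 = the arm points along the stand's +x axis (parked, starts between 0 and 0.3), 1.571 = at its stop, pointing along the stand's -y axis at the spindle. It stays where it is left; stiff by about 0.08 N m (1.1 N at 70 mm)
- pivot (a point): on the axis of the gauge arm's post, 215 mm from the spindle along the stand's +y axis, at the arm's mid height, 112 mm above the table; the top of the post's cap (32 mm thick) is at 124 mm
- bar_mid (a point): middle of the blue arm, 70 mm from the pivot axis; the arm is a bar 16 mm wide and 16 mm high, underside 104 mm and top 120 mm above the table, free to be pushed between 25 and 105 mm from the pivot axis; beyond is a round dial, 38 mm across, top at 123 mm
- stylus (a point): lower tip of the gauge's stylus, a 6 mm steel pin under the dial, 130 mm from the pivot axis, 88 mm above the table; at the arm's stop it is 85 mm from the spindle on the line of the yellow pointer
- prop_nut: loose brass hexagon nut, 28 mm across, 16 mm high, lying on the table near the stand; origin at the centre of its underside; to be left alone
- washer: loose steel thrust washer, 48 mm across, 6 mm high, lying on the table; origin at the centre of its underside; to be left alone
- filter_box: loose blue carton, 70 x 70 x 85 mm high; origin at the centre of its underside; to be left alone
- white_box: loose white carton, 100 x 65 x 50 mm high; origin at the centre of its underside; to be left alone
- grease_jar: loose jar with a red cap, 64 mm across, 70 mm high; origin at the centre of its underside; to be left alone
- screwdriver: loose screwdriver lying on the table; origin at the centre of its underside; to be left alone
- kit_box: loose brown cardboard box, 60 x 90 x 35 mm high; origin at the centre of its underside; to be left alone

How it is judged (in metres and radians):
On the way, in this order (a step that is already met when the one before it is completed fails the run):
1. the blade with the orange dot is in line with the yellow pointer, at rest, with the gauge arm still swung aside (x of mark in the frame of stand between -0.01 and 0.01 m and y of mark in the frame of stand above 0.05 m and velocity of joint propeller between -0.1 and 0.1 rad/s and value of joint gauge_arm below 0.6 rad), for 0.2 s.
2. the gauge arm is at its stop with the stylus over the orange dot (value of joint gauge_arm above 1.49 rad and horizontal distance between stylus and mark below 0.012 m), for 0.2 s.
At the end, for the whole second after the job is handed in: the orange dot is within 12 mm of the pointer's line (10 mm when first set, before the arm leaves its parking side), the gauge arm is within 0.08 rad of its stop, the stylus is within 12 mm (horizontally) of the dot's centre, and propeller and arm are at rest (all of step 2 and x of mark in the frame of stand between -0.012 and 0.012 m and y of mark in the frame of stand above 0.05 m and velocity of joint propeller between -0.1 and 0.1 rad/s and velocity of joint gauge_arm between -0.1 and 0.1 rad/s); the robot touches nothing.
It fails at once if the nut or washer is moved or lifted (distance of any of prop_nut, washer from where it was at the start of the episode above 0.02 m).
It fails at once if a box, the jar or the screwdriver is moved or lifted (distance of any of filter_box, white_box, grease_jar, screwdriver, kit_box from where it was at the start of the episode above 0.02 m).
It fails at once if the stand, the propeller or the gauge arm is gripped or pushed hard (over 25 N) (contact force between the fingers and stand above 25 N).
It also fails if it takes over 64 s, if anything falls off the work surface, if the arm or the gripper's body presses on something with over 40 N, if the wrist force passes 120 N, or if a joint passes its speed limit or range.

## Working session

There is one attempt and no reset: what is moved stays moved. The work goes in short steps, Python scripts to look and compute and a shell command to move; the robot and the scene stay as the last step left them, time stands still between calls to the robot, and variables do not carry over. Pictures are saved under pics/ and viewed, and the job is handed in when it is done.

```bash
ls; mkdir -p pics; python3 - <<'E'
from bench import arm
import cv2,numpy as np
for n in("top","side"):
    im,d=arm.get_image(n); cv2.imwrite(f"pics/{n}0.png",im); np.save(f"pics/{n}0.npy",d)
    p=arm.camera_params(n); R=np.array(p["R"]);t=np.array(p["t"]); print(n,np.array(p["mtx"]).round(1).tolist(),R.round(3).tolist(),(-R.T@t).round(0))
print(arm.read_state())
E
```

```text
pics
top [[460.9, 0.0, 255.9], [0.0, 460.9, 193.0], [0.0, 0.0, 1.0]] [[0.005, -1.0, 0.007], [-0.989, -0.006, -0.148], [0.148, -0.006, -0.989]] [ 370.  -20. 1399.]
side [[393.2, 0.0, 249.0], [0.0, 393.2, 191.9], [0.0, 0.0, 1.0]] [[0.996, -0.085, -0.014], [-0.066, -0.646, -0.76], [0.056, 0.758, -0.65]] [ 543. -736.  687.]
{'clock': 0.1, 'joints': array([-1.07640303e+00,  3.85500121e-01,  6.75028057e-03, -3.89179489e-04,
       -1.19400188e+00, -2.58575375e-01]), 'joint_vel': array([ 6.02208573e-04, -2.77575407e-03,  2.39389718e-03,  8.44338477e-04,
       -6.48570071e-05, -8.64183455e-05]), 'joint_efforts': array([-1.02837930e-04, -3.93319523e+01,  1.88927829e+01,  4.19797808e+00,
       -2.61740621e-03,  1.31818929e-06]), 'position': array([ 145.99734862, -607.52700327,  403.7202984 ]), 'ee_rot': array([-1.17564613e-01,  9.93064738e-01,  9.75719661e-04, -1.91252356e-04]), 'contact_force': array([-1.18996967,  0.84948988, -0.09396354]), 'wrist_torque': array([0.00838986, 0.03602234, 0.07465002]), 'gripper_width': 85.58283691342125}
```

View pics/top0.png

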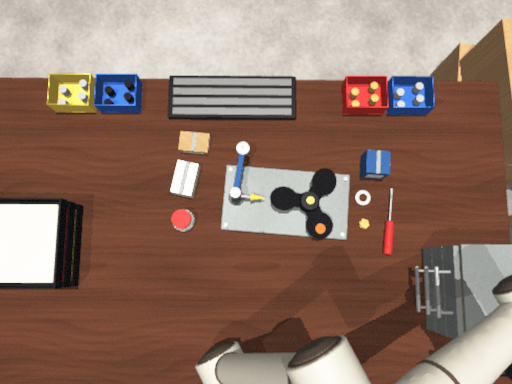

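View pics/side0.png

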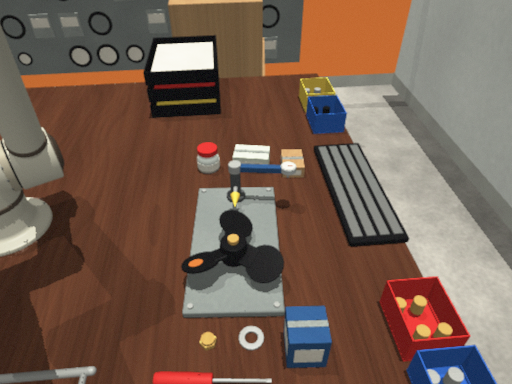

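The top view shows the hub at about (310,201), the orange dot at (320,229), the cap at (235,195), the dial at (243,148) and the pointer tip at (264,198). The nut and washer lie to the right, near (364,224) and (363,198). Next I'll measure these.

```bash
cat > h.py <<'E'
from bench import arm
import cv2,numpy as np
def ray(n,uv,z):
    p=arm.camera_params(n);R=np.array(p["R"]);t=np.array(p["t"]);K=np.array(p["mtx"])
    c=-R.T@t; d=R.T@np.linalg.solve(K,[uv[0],uv[1],1.]); return c+d*(z-c[2])/d[2]
def proj(n,X):
    p=arm.camera_params(n);q=np.array(p["mtx"])@(np.array(p["R"])@X+np.array(p["t"]));return q[:2]/q[2]
def blobs(im,lo,hi,roi,mina=15):
    h=cv2.cvtColor(im,cv2.COLOR_BGR2HSV);m=cv2.inRange(h,lo,hi);x0,y0,x1,y1=roi
    k=np.zeros_like(m);k[y0:y1,x0:x1]=m[y0:y1,x0:x1]
    n,l,s,c=cv2.connectedComponentsWithStats(k)
    return [(c[i].round(2).tolist(),int(s[i][4]),s[i][:4].tolist()) for i in range(1,n) if s[i][4]>=mina]
OR=((5,200,150),(14,255,255)); YE=((18,90,120),(35,255,255)); WH=((0,0,190),(179,50,255)); BL=((100,120,60),(125,255,255))
E
python3 - <<'E'
from h import *
for n,roi in(("top",(200,135,375,250)),("side",(170,140,310,350))):
    im=cv2.imread(f"pics/{n}0.png")
    for nm,r,z in(("orange",OR,63),("yellow",YE,94),("yellow60",YE,60),("white",WH,123),("blue",BL,120)):
        for c,a,b in blobs(im,*r,roi): print(n,nm,c,a,b,ray(n,c,z).round(1))
im=cv2.imread("pics/top0.png");cv2.imwrite("pics/topz.png",cv2.resize(im[130:250,205:405],None,fx=4,fy=4,interpolation=cv2.INTER_CUBIC))
im=cv2.imread("pics/side0.png");cv2.imwrite("pics/sidez.png",cv2.resize(im[140:340,150:340],None,fx=3,fy=3,interpolation=cv2.INTER_CUBIC))
E
```

```text
top yellow [203.66, 141.87] 115 [200, 135, 9, 17] [714.8 124.2  94. ]
top yellow [255.05, 197.11] 61 [250, 194, 13, 7] [553.4 -26.1  94. ]
top yellow [310.06, 199.85] 66 [306, 196, 9, 9] [ 546.4 -183.4   94. ]
top yellow [363.41, 223.22] 81 [359, 218, 10, 11] [ 480.3 -334.2   94. ]
top yellow60 [203.66, 141.87] 115 [200, 135, 9, 17] [723.8 128.   60. ]
top yellow60 [255.05, 197.11] 61 [250, 194, 13, 7] [558.2 -26.2  60. ]
top yellow60 [310.06, 199.85] 66 [306, 196, 9, 9] [ 551.  -187.6   60. ]
top yellow60 [363.41, 223.22] 81 [359, 218, 10, 11] [ 483.2 -342.3   60. ]
top white [242.46, 147.52] 147 [236, 141, 14, 14] [691.3  10.5 123. ]
top white [263.65, 201.63] 3899 [222, 166, 92, 70] [536.7 -50.  123. ]
top white [337.52, 206.64] 1089 [320, 174, 29, 65] [ 523.8 -256.2  123. ]
top white [362.34, 197.15] 144 [355, 190, 16, 15] [ 551.  -326.4  123. ]
top blue [367.53, 162.79] 331 [360, 150, 15, 28] [ 650.  -344.7  120. ]
top blue [238.89, 170.07] 165 [234, 155, 11, 32] [626.6  20.1 120. ]
side yellow [234.7, 197.34] 96 [230, 192, 10, 15] [559.8 -59.4  94. ]
side yellow [232.66, 238.17
[... 356 characters left out ...]
e [251.2, 151.45] 455 [233, 144, 37, 16] [610.3  77.7 123. ]
side white [234.08, 163.53] 59 [229, 161, 11, 6] [564.6  31.2 123. ]
side white [287.97, 165.57] 105 [281, 161, 15, 10] [692.4   9.6 123. ]
side white [276.5, 303.27] 22 [274, 301, 6, 5] [ 612.5 -364.9  123. ]
side white [189.57, 304.9] 21 [187, 303, 6, 5] [ 468.9 -354.5  123. ]
side white [307.53, 322.71] 17 [305, 321, 5, 5] [ 656.5 -404.9  123. ]
side white [251.07, 337.22] 284 [240, 326, 23, 23] [ 565.2 -421.2  123. ]
side blue [260.47, 168.09] 296 [241, 164, 40, 9] [626.4  10.4 120. ]
side blue [297.35, 313.06] 316 [285, 307, 25, 14] [ 644.1 -384.4  120. ]
side blue [298.42, 338.03] 468 [287, 328, 23, 22] [ 638.  -427.7  120. ]
```

View pics/topz.png

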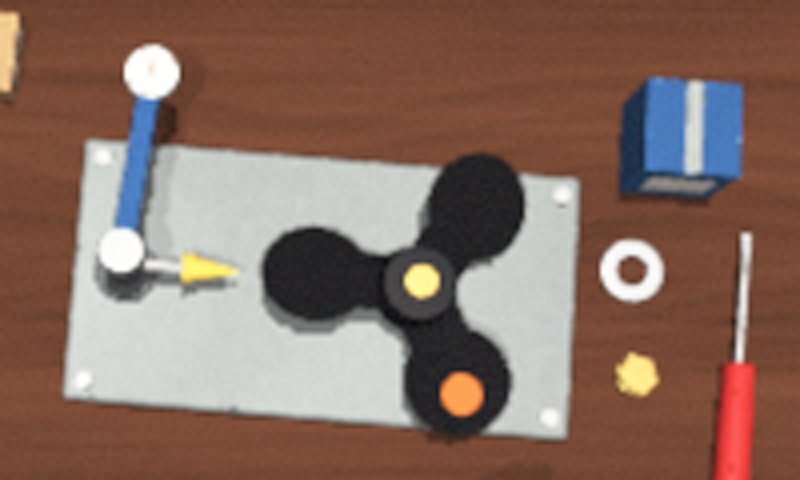

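View pics/sidez.png

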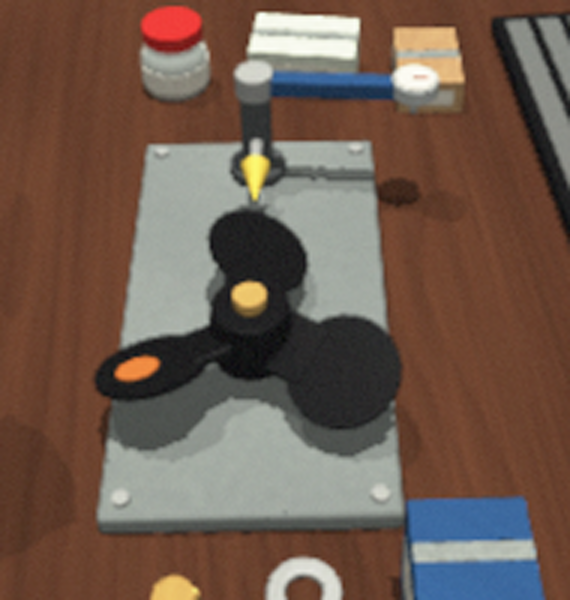

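```bash
cat >> h.py <<'E'
OR=((3,120,150),(17,255,255))
def angs(show=True):
    for n,roi in(("top",(215,150,375,250)),("side",(170,180,310,350))):
        im,_=arm.get_image(n); cv2.imwrite(f"pics/{n}_l.png",im)
        for c,a,b in blobs(im,*OR,roi,25):
            X=ray(n,c,63); l=F(X); print(n,"dot",c,a,X.round(1),"stand",l.round(1),"r",np.hypot(*l).round(1),"prop",round(float(np.arctan2(-l[0],l[1])),3))
        r2=(215,135,300,250) if n=="top" else (180,140,310,320)
        for c,a,b in blobs(im,*WH,r2,40):
            if a>250: continue
            X=ray(n,c,123);l=F(X)-[0,215]
            if 100<np.hypot(*l)<150: print(n,"dial",c,a,X.round(1),"r",np.hypot(*l).round(1),"arm",round(float(np.arctan2(-l[1],l[0])),3))
S=np.array([547.4,-184.2]); Y=np.array([.0795,.9968]); XX=np.array([Y[1],-Y[0]])
def F(X): d=np.array(X)[:2]-S; return np.array([d@XX,d@Y])
def W(x,y): return S+x*XX+y*Y
E
python3 - <<'E'
from h import *
print("cap top",ray("top",(235.1,192.3),124).round(1),"side",ray("side",(234.1,163.5),124).round(1))
print("tip top",ray("top",(264.5,197.8),60).round(1),"side",ray("side",(234.7,207),60).round(1))
# plate corners (z 18) from topz: 
for q in((87,142),(579,180),(566,436),(66,398)): print("corner",F(ray("top",(205+q[0]/4-.4,130+q[1]/4-.4),18)).round(1))
angs()
E
```

```text
cap top [562.4  29.9 124. ] side [564.6  30.  124. ]
tip top [556.3 -54.   60. ] side [558.8 -54.9  60. ]
corner [ 95.  254.4]
corner [  97.8 -122.3]
corner [ -97.5 -123.2]
corner [-100.9  251.7]
top dot [319.93, 228.07] 95 [ 468.2 -214.9   63. ] stand [-76.5 -36.9] r 84.9 prop 2.02
top dial [242.46, 147.52] 147 [691.3  10.5 123. ] r 128.3 arm 0.074
side dot [195.22, 262.39] 88 [ 469.6 -215.2   63. ] stand [-75.1 -37.1] r 83.8 prop 2.029
side dial [287.97, 165.57] 105 [692.4   9.6 123. ] r 129.5 arm 0.079
```

```bash
sed -i 's/^S=.*/S=np.array([547.4,-184.2]); Y=np.array([.076,.9971]); XX=np.array([Y[1],-Y[0]])/' h.py; cat >> h.py <<'E'
from scipy.spatial.transform import Rotation as Ro
def tip():
    s=arm.read_state(); R=Ro.from_quat(s["ee_rot"]).as_matrix(); p=np.array(s["position"])+R@[0,0,173]
    l=F(p); print("t",round(s["clock"],2),"tip stand",l.round(1),"z",p[2].round(1),"ang(prop)",round(float(np.arctan2(-l[0],l[1])%6.283),3),"r",np.hypot(*l).round(1),"| pivot polar r",np.hypot(l[0],l[1]-215).round(1),"ang",round(float(np.arctan2(215-l[1],l[0])),3),"F",np.round(s["contact_force"],1),"w",round(s["gripper_width"],1))
    print(" tool-y vs stand-y deg",round(float(np.degrees(np.arctan2(R[1,1],R[0,1])-np.arctan2(Y[1],Y[0]))),2),"tilt",R[:,2].round(3))
    return l
E
python3 -m jog '[[[-50,26,0,9],[-100,52,0,18],[-150,78,0,18],[-200,104,0,18],[-250,130,0,18]]]' 0; python3 -c "
from h import *;tip()"
```

```text
clock: 0.82
position: [359.7, -421.4, 404.3]
ee_rot: [0.039, 0.999, 0.001, -0.0]
contact_force: [1.4, -1.7, -0.1]
gripper_width: 0.4
t 0.82 tip stand [-169.1 -250.6] z 231.3 ang(prop) 2.548 r 302.3 | pivot polar r 495.4 ang 1.919 F [ 1.4 -1.7 -0.1] w 0.4
 tool-y vs stand-y deg -0.15 tilt [-0.     0.001 -1.   ]
```

```bash
python3 -m jog '[[[-41,41,0,0],[-82,83,0,0],[-123,124,0,0],[-163,166,0,0],[-163,166,0,0]]]' 0; python3 -c "
from h import *;tip()
for n in('top','side'):
    im,_=arm.get_image(n); cv2.imwrite(f'pics/{n}1.png',cv2.resize(im[110:370,150:410],None,fx=2,fy=2))
"
```

```text
clock: 1.45
position: [537.8, -266.2, 403.7]
ee_rot: [0.037, 0.999, 0.001, -0.0]
contact_force: [-0.4, 0.1, -0.7]
gripper_width: -0.1
t 1.45 tip stand [ -3.5 -82.2] z 230.7 ang(prop) 3.1 r 82.3 | pivot polar r 297.2 ang 1.582 F [-0.4  0.1 -0.7] w -0.1
 tool-y vs stand-y deg 0.12 tilt [-0.     0.001 -1.   ]
```

View pics/side1.png

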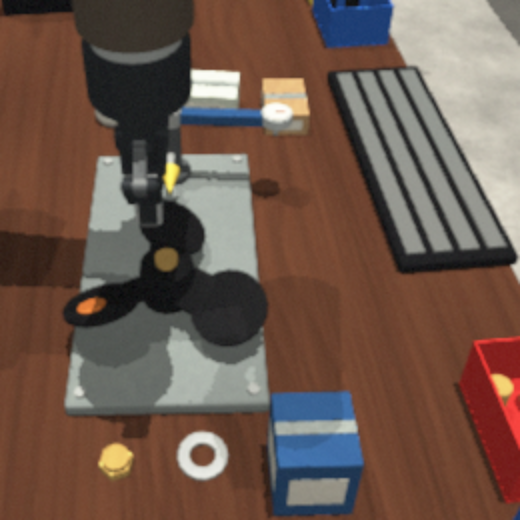

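View pics/top1.png

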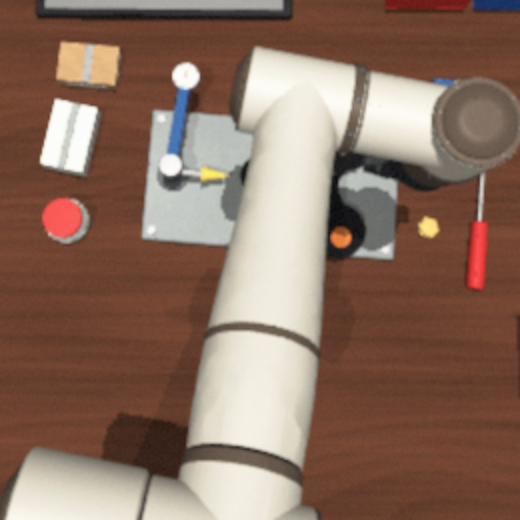

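```bash
python3 -c "
from h import *
print(proj('side',np.array([537.8,-266.2,230.7])))"; python3 -m jog '[[[3,-3,50,0],[3,-3,100,0],[3,-3,140,0],[3,-3,170,0],[3,-3,170,0]]]' 0; python3 -c "
from h import *;tip()
for n in('side',):
    im,_=arm.get_image(n); cv2.imwrite(f'pics/{n}2.png',cv2.resize(im[110:370,150:410],None,fx=2,fy=2))
"
```

```text
[225.58779686 218.23697759]
clock: 2.17
position: [530.2, -271.8, 231.8]
ee_rot: [0.04, 0.999, 0.001, -0.004]
contact_force: [-0.2, -0.2, 0.7]
gripper_width: -0.2
t 2.17 tip stand [-11.8 -88.2] z 58.8 ang(prop) 3.009 r 89.0 | pivot polar r 303.4 ang 1.61 F [-0.2 -0.2  0.7] w -0.2
 tool-y vs stand-y deg -0.22 tilt [-0.007  0.003 -1.   ]
```

View pics/side2.png

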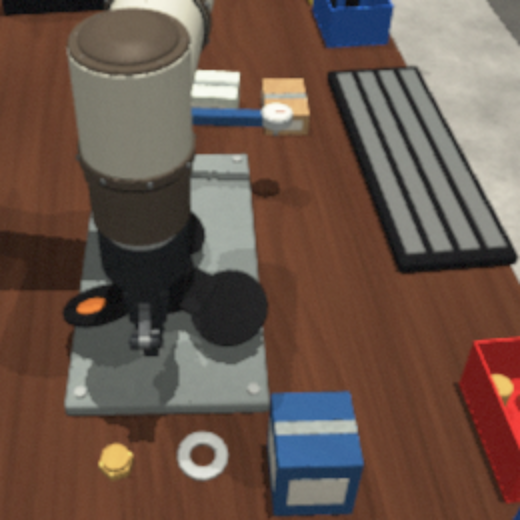

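The fingertip is now down between the dot blade (dot at about (90,305) in the enlarged view) and the right-hand blade, touching neither.

```bash
python3 -m jog '[[[0,2,10,0],[0,3,20,0],[0,3,20,0],[0,3,20,0],[0,3,20,0]]]' 0; python3 -c "
from h import *;tip()
for a in (2.8,2.6,2.4,2.2,2.0,1.8,1.6,1.4,1.2,1.0,.8,.6): print(a,round(-85*np.sin(a)),round(85*np.cos(a)))"
```

```text
clock: 2.85
position: [531.6, -268.8, 214.2]
ee_rot: [0.039, 0.999, 0.001, -0.001]
contact_force: [0.6, -0.4, 0.9]
gripper_width: -0.3
t 2.85 tip stand [ -9.7 -85.3] z 41.2 ang(prop) 3.029 r 85.9 | pivot polar r 300.5 ang 1.603 F [ 0.6 -0.4  0.9] w -0.3
 tool-y vs stand-y deg -0.16 tilt [-0.002  0.001 -1.   ]
2.8 -28 -80
2.6 -44 -73
2.4 -57 -63
2.2 -69 -50
2.0 -77 -35
1.8 -83 -19
1.6 -85 -2
1.4 -84 14
1.2 -79 31
1.0 -72 46
0.8 -61 59
0.6 -48 70
```

```bash
python3 -m jog '[[[10,2,3,0],[18,5,5,0],[26,9,5,0],[34,12,5,0],[34,12,5,0]]]' 0; python3 -c "
from h import *;tip()
im,_=arm.get_image('side'); cv2.imwrite('pics/side3.png',cv2.resize(im[110:370,150:410],None,fx=2,fy=2))
for a in (2.5,2.4,2.3,2.2,2.1): print(a,round(-85*np.sin(a)),round(85*np.cos(a)))"
```

```text
clock: 3.48
position: [498.3, -253.8, 209.8]
ee_rot: [0.039, 0.999, 0.001, -0.001]
contact_force: [0.2, 0.0, 1.4]
gripper_width: -0.0
t 3.48 tip stand [-44.1 -73. ] z 36.8 ang(prop) 2.598 r 85.2 | pivot polar r 291.3 ang 1.723 F [0.2 0.  1.4] w -0.0
 tool-y vs stand-y deg -0.13 tilt [-0.002  0.001 -1.   ]
2.5 -51 -68
2.4 -57 -63
2.3 -63 -57
2.2 -69 -50
2.1 -73 -43
```

View pics/side3.png

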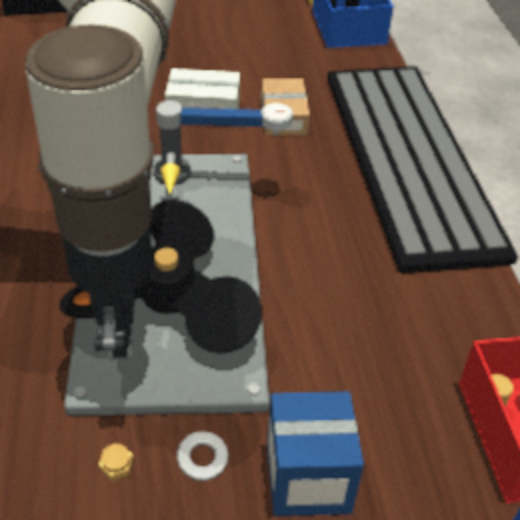

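The finger has reached the dot blade and it is starting to turn: the right-hand blade has shifted. I'll keep sweeping.

```bash
python3 -m jog '[[[7,5,0,0],[13,10,0,0],[19,16,0,0],[25,23,0,0],[29,30,0,0]]]' 0; python3 -c "
from h import *;tip()"
```

```text
clock: 4.15
position: [471.5, -221.3, 209.9]
ee_rot: [0.039, 0.999, 0.001, -0.001]
contact_force: [1.3, -1.4, 2.3]
gripper_width: 0.0
t 4.15 tip stand [-73.3 -42.5] z 36.9 ang(prop) 2.097 r 84.8 | pivot polar r 267.8 ang 1.848 F [ 1.3 -1.4  2.3] w 0.0
 tool-y vs stand-y deg -0.14 tilt [-0.002  0.001 -1.   ]
```

```bash
python3 -m jog '[[[4,7,0,0],[7,15,0,0],[10,23,0,0],[11,31,0,0],[12,40,0,0]]]' 0; python3 -c "
from h import *;tip()
im,_=arm.get_image('side'); cv2.imwrite('pics/side4.png',cv2.resize(im[110:370,150:410],None,fx=2,fy=2))"
```

```text
clock: 4.78
position: [462.2, -179.9, 209.7]
ee_rot: [0.039, 0.999, 0.001, -0.002]
contact_force: [-0.1, -2.0, 1.2]
gripper_width: -0.1
t 4.78 tip stand [-86.  -2.] z 36.7 ang(prop) 1.594 r 86.1 | pivot polar r 233.4 ang 1.948 F [-0.1 -2.   1.2] w -0.1
 tool-y vs stand-y deg -0.15 tilt [-0.004  0.001 -1.   ]
```

View pics/side4.png

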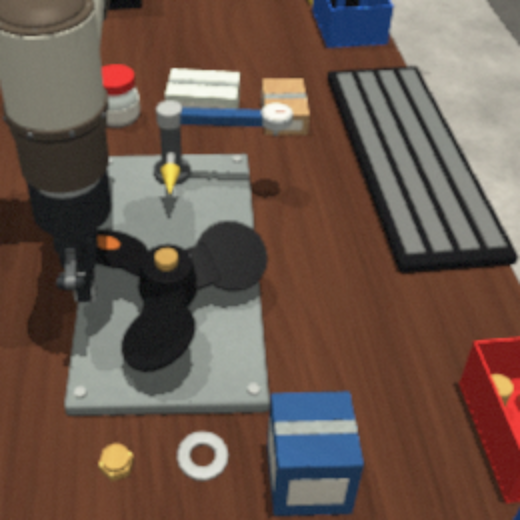

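```bash
python3 -m jog '[[[-1,8,0,0],[-2,16,0,0],[-4,25,0,0],[-7,33,0,0],[-10,40,0,0]]]' 0; python3 -c "
from h import *;tip();angs()"
```

```text
clock: 5.45
position: [474.9, -139.5, 209.3]
ee_rot: [0.039, 0.999, 0.001, -0.003]
contact_force: [-0.6, -1.2, 0.4]
gripper_width: 0.5
t 5.45 tip stand [-76.7  39.3] z 36.3 ang(prop) 1.097 r 86.2 | pivot polar r 191.7 ang 1.982 F [-0.6 -1.2  0.4] w 0.5
 tool-y vs stand-y deg -0.11 tilt [-0.006  0.002 -1.   ]
top dial [242.35, 147.59] 136 [691.1  10.9 123. ] r 128.8 arm 0.074
side dot [217.54, 222.33] 78 [ 517.4 -105.    63. ] stand [-35.9  76.7] r 84.7 prop 0.438
side dial [287.97, 165.62] 104 [692.3   9.4 123. ] r 130.3 arm 0.084
```

```bash
python3 -m jog '[[[-4,7,0,0],[-9,14,0,0],[-13,19,0,0],[-16,22,0,0],[-16,22,0,0]]]' 0; python3 -c "
from h import *;tip();angs()"
```

```text
clock: 6.18
position: [493.6, -118.4, 209.4]
ee_rot: [0.038, 0.999, 0.001, -0.002]
contact_force: [-0.5, 0.4, -0.1]
gripper_width: 0.2
t 6.17 tip stand [-59.3  61.8] z 36.4 ang(prop) 0.765 r 85.7 | pivot polar r 164.3 ang 1.94 F [-0.5  0.4 -0.1] w 0.2
 tool-y vs stand-y deg -0.04 tilt [-0.004  0.002 -1.   ]
top dial [242.37, 147.55] 135 [691.3  10.8 123. ] r 129.0 arm 0.075
side dot [228.61, 219.64] 87 [542.6 -98.8  63. ] stand [-11.3  84.7] r 85.5 prop 0.133
side dial [287.98, 165.57] 106 [692.4   9.6 123. ] r 130.3 arm 0.082
```

```bash
python3 -m jog '[[[-3,2,0,0],[-6,5,0,0],[-9,7,0,0],[-9,7,0,0],[-9,7,0,0]]]' 0; python3 -c "
from h import *;tip();angs()"
```

```text
clock: 6.9
position: [503.2, -112.2, 209.5]
ee_rot: [0.038, 0.999, 0.001, -0.001]
contact_force: [-0.8, -0.5, 0.8]
gripper_width: 0.2
t 6.9 tip stand [-50.   68.7] z 36.5 ang(prop) 0.629 r 85.0 | pivot polar r 154.6 ang 1.9 F [-0.8 -0.5  0.8] w 0.2
 tool-y vs stand-y deg -0.05 tilt [-0.003  0.002 -1.   ]
top dial [242.35, 147.59] 136 [691.1  10.9 123. ] r 128.8 arm 0.074
side dot [233.48, 219.32] 91 [553.6 -98.9  63. ] stand [-0.3 85.5] r 85.5 prop 0.004
side dial [287.98, 165.57] 106 [692.4   9.6 123. ] r 130.3 arm 0.082
```

```bash
python3 -m jog '[[[12,-7,0,0],[25,-15,0,0],[30,-15,-50,0],[30,-15,-100,0],[30,-15,-160,0]]]' 0; python3 -c "
from h import *;tip();angs()"
```

```text
clock: 7.62
position: [470.9, -125.8, 370.5]
ee_rot: [0.039, 0.999, 0.001, -0.003]
contact_force: [1.0, 0.2, 0.1]
gripper_width: -0.3
t 7.62 tip stand [-81.6  52.7] z 197.5 ang(prop) 0.997 r 97.2 | pivot polar r 181.6 ang 2.037 F [1.  0.2 0.1] w -0.3
 tool-y vs stand-y deg -0.09 tilt [-0.005  0.002 -1.   ]
top dial [242.47, 147.57] 146 [691.2  10.5 123. ] r 129.0 arm 0.077
side dot [233.42, 219.33] 92 [553.4 -98.9  63. ] stand [-0.5 85.5] r 85.5 prop 0.005
side dial [287.92, 165.57] 108 [692.3   9.6 123. ] r 130.1 arm 0.082
```

```bash
python3 -m jog '[[[-38,49,0,0],[-76,98,0,0],[-115,147,0,0],[-154,197,0,0],[-154,197,0,0]]]' 0; python3 -c "
from h import *;tip();angs()
for n in('top','side'):
    im,_=arm.get_image(n); cv2.imwrite(f'pics/{n}5.png',cv2.resize(im[110:370,150:410],None,fx=2,fy=2))"
```

```text
clock: 8.35
position: [643.0, 61.2, 376.4]
ee_rot: [0.037, 0.999, 0.0, 0.005]
contact_force: [-1.1, -0.5, 0.2]
gripper_width: 0.1
t 8.35 tip stand [ 78.5 252.2] z 203.4 ang(prop) 5.981 r 264.1 | pivot polar r 86.9 ang -0.443 F [-1.1 -0.5  0.2] w 0.1
 tool-y vs stand-y deg 0.16 tilt [ 0.01   0.001 -1.   ]
top dot [279.73, 199.1] 82 [552.3 -98.5  63. ] stand [-1.6 85.9] r 85.9 prop 0.019
top dial [243.61, 145.37] 59 [697.6   7.3 123. ] r 135.8 arm 0.093
side dot [233.5, 219.5] 96 [553.6 -99.5  63. ] stand [-0.3 84.9] r 84.9 prop 0.003
side dial [288.13, 165.68] 95 [692.7   9.1 123. ] r 130.6 arm 0.086
```

View pics/side5.png

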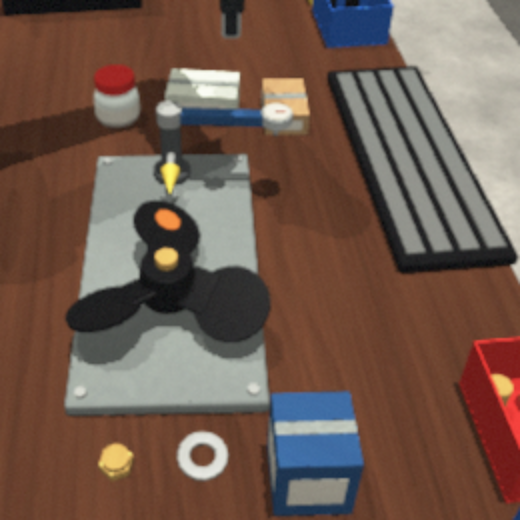

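View pics/top5.png

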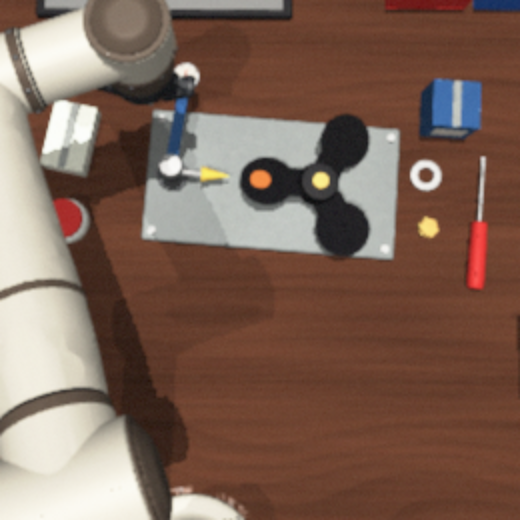

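Both views put the dot on the pointer line, 0.3 and 1.6 mm off. Next I'll lower the fingertip behind the blue arm.

```bash
python3 -m jog '[[[4,0,35,0],[6,0,70,0],[6,0,100,0],[6,0,106,0],[6,0,106,0]]]' 0; python3 -c "
from h import *;tip()
im,_=arm.get_image('side'); cv2.imwrite('pics/side6.png',cv2.resize(im[110:370,150:410],None,fx=2,fy=2))
for a in (-.2,-.1,0,.1,.2,.3,.4,.5,.6,.7,.8,.9,1,1.1,1.2,1.3,1.4):
  # finger centre stays 72 from pivot
  print(a,round(72*np.cos(a)),round(215-72*np.sin(a)))"
```

```text
clock: 9.18
position: [635.8, 57.5, 273.3]
ee_rot: [0.039, 0.999, 0.0, 0.006]
contact_force: [0.6, 0.3, 0.4]
gripper_width: -0.1
t 9.18 tip stand [ 71.9 247.9] z 100.3 ang(prop) 6.001 r 258.1 | pivot polar r 79.1 ang -0.43 F [0.6 0.3 0.4] w -0.1
 tool-y vs stand-y deg -0.09 tilt [ 0.012  0.    -1.   ]
-0.2 71 229
-0.1 72 222
0 72 215
0.1 72 208
0.2 71 201
0.3 69 194
0.4 66 187
0.5 63 180
0.6 59 174
0.7 55 169
0.8 50 163
0.9 45 159
1 39 154
1.1 33 151
1.2 26 148
1.3 19 146
1.4 12 144
```

View pics/side6.png

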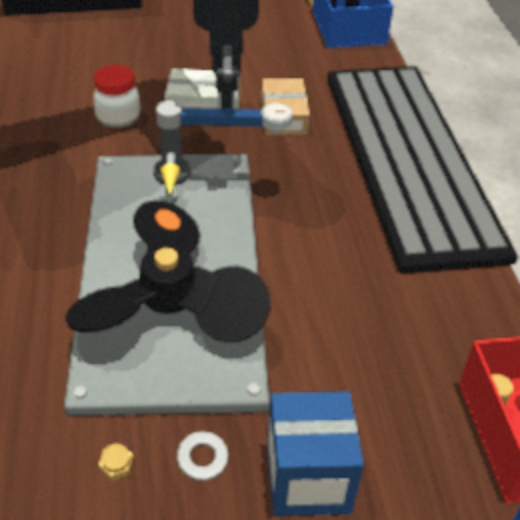

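The finger sits behind the arm's mid-length. Now I'll sweep it clockwise, slowly.

```bash
python3 -m jog '[[[0,-7,0,0],[0,-14,0,0],[0,-21,0,0],[0,-29,0,0],[0,-37,0,0]]]' 0; python3 -c "
from h import *;tip()"; python3 -m jog '[[[0,-8,0,0],[1,-16,0,0],[3,-23,0,0],[6,-30,0,0],[9,-36,0,0]]]' 0; python3 -c "
from h import *;tip();angs()"
```

```text
clock: 9.85
position: [633.1, 20.4, 273.8]
ee_rot: [0.039, 0.999, 0.001, 0.007]
contact_force: [0.1, 0.8, -0.2]
gripper_width: 0.0
t 9.85 tip stand [ 72.1 210.9] z 100.8 ang(prop) 5.954 r 222.9 | pivot polar r 72.2 ang 0.057 F [ 0.1  0.8 -0.2] w 0.0
 tool-y vs stand-y deg -0.08 tilt [ 0.013  0.001 -1.   ]
clock: 10.48
position: [621.1, -15.3, 273.7]
ee_rot: [0.039, 0.999, 0.001, 0.007]
contact_force: [0.7, 1.5, -0.5]
gripper_width: 0.3
t 10.47 tip stand [ 62.9 174.4] z 100.7 ang(prop) 5.937 r 185.4 | pivot polar r 74.9 ang 0.573 F [ 0.7  1.5 -0.5] w 0.3
 tool-y vs stand-y deg -0.09 tilt [ 0.013  0.001 -1.   ]
top dot [279.7, 199.15] 81 [552.1 -98.4  63. ] stand [-1.8 85.9] r 86.0 prop 0.021
top dial [275.87, 166.35] 69 [637.4 -84.3 123. ] r 136.1 arm 0.923
side dot [233.5, 219.5] 96 [553.6 -99.5  63. ] stand [-0.3 84.9] r 84.9 prop 0.003
side dial [269.15, 191.36] 120 [635.9 -80.1 123. ] r 131.8 arm 0.916
```

```bash
python3 -m jog '[[[5,-6,0,0],[11,-12,0,0],[17,-17,0,0],[23,-21,0,0],[27,-23,0,0]]]' 0; python3 -c "
from h import *;tip();angs()"
```

```text
clock: 11.2
position: [591.7, -36.7, 273.4]
ee_rot: [0.039, 0.999, 0.001, 0.006]
contact_force: [1.2, 0.8, 1.0]
gripper_width: -0.2
t 11.2 tip stand [ 35.1 150.7] z 100.4 ang(prop) 6.054 r 154.7 | pivot polar r 73.2 ang 1.071 F [1.2 0.8 1. ] w -0.2
 tool-y vs stand-y deg -0.13 tilt [ 0.013  0.001 -1.   ]
top dot [279.83, 199.65] 71 [550.7 -98.7  63. ] stand [-3.2 85.5] r 85.5 prop 0.038
top dial [282.91, 188.13] 79 [ 575.2 -104.   123. ] r 134.6 arm 1.409
side dot [232.95, 219.41] 86 [552.4 -99.1  63. ] stand [-1.5 85.3] r 85.3 prop 0.018
side dial [243.01, 200.58] 92 [ 576.2 -104.8  123. ] r 135.5 arm 1.403
```

```bash
python3 -m jog '[[[3,-1,0,0],[6,-2,0,0],[9,-2,0,0],[9,-2,0,0],[9,-2,0,0]]]' 0; python3 -c "
from h import *;tip();angs()"
```

```text
clock: 11.92
position: [582.1, -38.1, 273.0]
ee_rot: [0.039, 0.999, 0.0, 0.005]
contact_force: [-0.1, 1.4, 0.6]
gripper_width: 0.2
t 11.93 tip stand [ 25.3 148.5] z 100.0 ang(prop) 6.115 r 150.7 | pivot polar r 71.1 ang 1.207 F [-0.1  1.4  0.6] w 0.2
 tool-y vs stand-y deg -0.14 tilt [ 0.01  0.   -1.  ]
top dial [282.07, 194.3] 98 [ 557.7 -101.5  123. ] r 131.9 arm 1.541
side dot [232.12, 218.67] 42 [550.6 -96.5  63. ] stand [-3.5 87.7] r 87.8 prop 0.039
side dial [235.4, 200.62] 105 [ 559.8 -103.3  123. ] r 133.5 arm 1.524
```

```bash
python3 -m jog '[[[1,0,0,0],[2,0,0,0],[3,0,0,0],[3,0,0,0],[3,0,0,0]]]' 0; python3 -c "
from h import *;tip();angs()"
```

```text
clock: 12.65
position: [579.2, -37.8, 273.1]
ee_rot: [0.039, 0.999, 0.0, 0.005]
contact_force: [1.4, -0.5, 0.9]
gripper_width: -0.0
t 12.65 tip stand [ 22.4 148.6] z 100.1 ang(prop) 6.133 r 150.3 | pivot polar r 70.1 ang 1.246 F [ 1.4 -0.5  0.9] w -0.0
 tool-y vs stand-y deg -0.14 tilt [ 0.011  0.    -1.   ]
top dial [281.85, 196.06] 103 [ 552.7 -100.9  123. ] r 131.5 arm 1.579
side dot [231.52, 217.93] 27 [549.4 -94.   63. ] stand [-4.9 90.1] r 90.2 prop 0.054
side dial [233.4, 200.58] 115 [ 555.6 -102.7  123. ] r 133.1 arm 1.556
```

```bash
python3 -m jog '[[[1,0,0,0],[1,0,0,0],[2,0,0,0],[2,0,0,0],[2,0,0,0]]]' 0; python3 -c "
from h import *;tip();angs()"
```

```text
clock: 13.38
position: [577.3, -37.6, 273.1]
ee_rot: [0.039, 0.999, 0.0, 0.005]
contact_force: [0.4, -0.9, -0.4]
gripper_width: 0.1
t 13.38 tip stand [ 20.6 148.6] z 100.1 ang(prop) 6.146 r 150.1 | pivot polar r 69.5 ang 1.27 F [ 0.4 -0.9 -0.4] w 0.1
 tool-y vs stand-y deg -0.13 tilt [ 0.011  0.    -1.   ]
top dial [281.72, 196.94] 105 [ 550.2 -100.5  123. ] r 131.4 arm 1.598
side dial [231.92, 200.59] 116 [ 552.4 -102.4  123. ] r 133.1 arm 1.58
```

```bash
python3 -m jog '[[[0.5,0,0,0],[1,0,0,0],[1.5,0,0,0],[1.5,0,0,0],[1.5,0,0,0]]]' 0; python3 -c "
from h import *;tip();angs()"
```

```text
clock: 14.1
position: [576.7, -37.6, 273.2]
ee_rot: [0.039, 0.999, 0.0, 0.007]
contact_force: [4.6, -2.1, -3.5]
gripper_width: 0.4
t 14.1 tip stand [ 20.5 148.7] z 100.2 ang(prop) 6.146 r 150.1 | pivot polar r 69.4 ang 1.271 F [ 4.6 -2.1 -3.5] w 0.4
 tool-y vs stand-y deg -0.12 tilt [ 0.014  0.    -1.   ]
top dial [281.77, 196.9] 105 [ 550.3 -100.7  123. ] r 131.5 arm 1.597
side dial [231.9, 200.58] 116 [ 552.3 -102.4  123. ] r 133.1 arm 1.581
```

Force has risen to about 5 N and the dial no longer moves, so the arm is at its stop. Now I'll back off sideways and then lift.

```bash
python3 -m jog '[[[-10,2,0,0],[-25,5,0,0],[-30,5,-40,0],[-35,5,-90,0],[-40,5,-150,0]]]' 0; python3 -m jog '[[[-40,40,-20,0],[-80,80,-40,0],[-110,100,-40,0],[-110,100,-40,0],[-110,100,-40,0]]]' 0; python3 -c "
from h import *;tip();angs()
for n in('top','side'):
    im,_=arm.get_image(n); cv2.imwrite(f'pics/{n}7.png',cv2.resize(im[110:310,170:370],None,fx=3,fy=3,interpolation=cv2.INTER_CUBIC))"
```

```text
clock: 14.82
position: [614.6, -35.5, 423.8]
ee_rot: [0.039, 0.999, 0.0, 0.004]
contact_force: [1.3, 0.3, 0.1]
gripper_width: -0.0
clock: 15.45
position: [731.4, 55.6, 463.9]
ee_rot: [0.039, 0.999, 0.0, 0.003]
contact_force: [-0.4, 0.0, 0.6]
gripper_width: 0.0
t 15.45 tip stand [166.3 253.1] z 290.9 ang(prop) 5.702 r 302.9 | pivot polar r 170.6 ang -0.225 F [-0.4  0.   0.6] w 0.0
 tool-y vs stand-y deg -0.11 tilt [ 0.006 -0.    -1.   ]
top dial [280.91, 195.94] 137 [553.  -98.3 123. ] r 128.9 arm 1.578
side dial [232.89, 199.77] 150 [ 554.6 -100.   123. ] r 130.5 arm 1.565
```

View pics/top7.png

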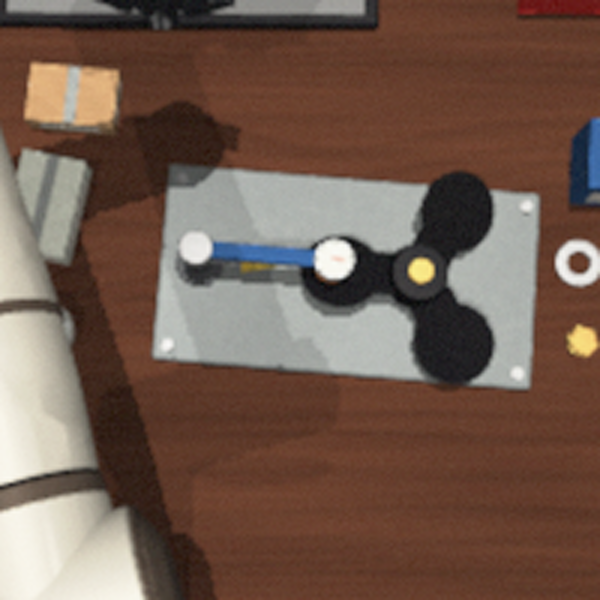

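View pics/side7.png

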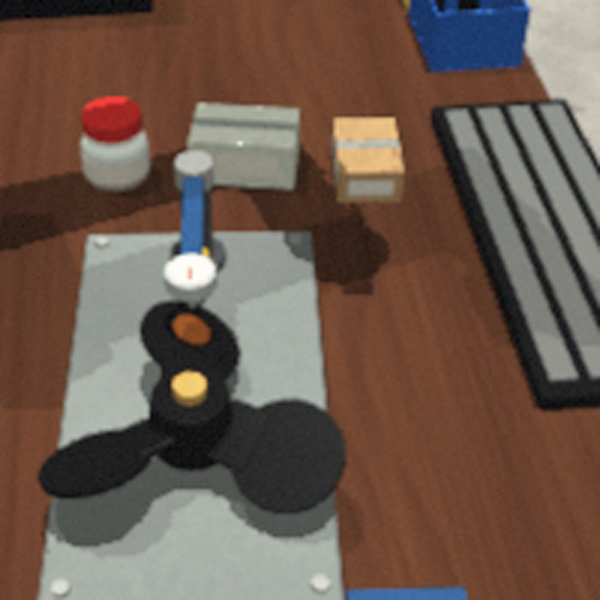

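```bash
python3 -c "
from h import *
im=cv2.imread('pics/side_l.png')
for c,a,b in blobs(im,(3,120,70),(17,255,255),(215,205,255,235),25): print(c,a,F(ray('side',c,63)).round(1))
s=arm.read_state();print(np.abs(s['joint_vel']).max());arm.job_done()"
```

```text
[233.21, 219.28] 104 [-0.9 85.7]
0.0039521368545561274
the job is handed in; nothing more can be done
```

The job is handed in after about 15.5 s of the 64 s allowed: the orange-dot blade is in line with the yellow pointer and the gauge arm is at its stop.

- **Propeller:** I pushed the dot blade clockwise with the closed fingertips, then backed off. In the last check the dot was at x = -0.9 mm, y = 85.7 mm in the stand frame. That comes from the side view only, because the dial hid the dot from above. Before I moved the gauge arm, the two views put the dot 0.3 and 1.6 mm off the pointer line.
- **Gauge arm:** I pushed it clockwise until the force rose to about 5–6 N and the dial stopped moving. After backing off it read 1.578 rad (top view) and 1.565 rad (side view), against 1.571 at the stop. I did not see the stylus tip itself. From these readings it should be within about 2 mm of the dot's centre.
- **Disagreement:** while the finger was still against the bar, the dial readings were slightly off (1.58–1.60 rad, radius 131–133 mm instead of 130). They came right once the view was clear.
- **Rest of the bench:** the robot ended clear of everything and at rest. I saw nothing else moved in the pictures, but I did not measure the loose items again.

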